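# Load the setting plate with its die segments

### The job

Get the setting plate ready for the next die change: seat each of the four paint-marked die segments lying on the bench in the nest that carries the same colour, flat on the pocket floor and square in its pocket. They are hardened and chip, so set them down rather than drop them. Leave the unmarked spare segment lying where it is.

Things in the scene. Friction and masses are not known exactly. Their poses are not given: they have to be found in the camera images.
- segment_red: loose die segment, red paint band across its top: black block, 25 x 36 mm (x, y), 18 mm high, two screw heads 2 mm higher; 0.07 to 0.25 kg. Origin: centre of its underside, z up, y along its long side. Grip across x (25 mm), fingertips about 7.5 mm above its underside to clear the nest's rim. Fits its nest either way round.
- segment_yellow: loose die segment, yellow paint band across its top: black block, 22 x 46 mm (x, y), 20 mm high, two screw heads 2 mm higher; 0.07 to 0.25 kg. Origin: centre of its underside, z up, y along its long side. Grip across x (22 mm), fingertips about 7.5 mm above its underside to clear the nest's rim. Fits its nest either way round.
- segment_blue: loose die segment, blue paint band across its top: bright steel block, 25 x 30 mm (x, y), 14 mm high, two screw heads 2 mm higher; 0.07 to 0.25 kg. Origin: centre of its underside, z up, y along its long side. Grip across x (25 mm), fingertips about 7.5 mm above its underside to clear the nest's rim. Fits its nest either way round.
- segment_green: loose die segment, green paint band across its top: bright steel block, 24 x 24 mm (x, y), 30 mm high, two screw heads 2 mm higher; 0.07 to 0.25 kg. Origin: centre of its underside, z up. Grip across x (24 mm), fingertips about 7.5 mm above its underside to clear the nest's rim. Fits its nest either way round.
- segment_spare: die segment without any paint, otherwise the same black 25 x 36 x 18 mm block as the red-marked one; it has no nest and stays where it lies on the bench; origin at the centre of its underside, y along its long side.
- nest_red: fixed dark steel nest with red paint stripes on its rim, on the plate: 61 x 72 x 14 mm (x, y, z), pocket 6 mm deep, 33 x 44 mm at its floor (4 mm of play each side), widening by bevels to 41 x 52 mm at the rim. Origin: centre of its underside (12 mm above the bench), y along the pocket; floor 8 mm, rim 14 mm above it. Nests 90 mm or more apart.
- nest_yellow: fixed dark steel nest with yellow paint stripes on its rim, on the plate: 58 x 82 x 14 mm (x, y, z), pocket 6 mm deep, 30 x 54 mm at its floor (4 mm of play each side), widening by bevels to 38 x 62 mm at the rim. Origin: centre of its underside (12 mm above the bench), y along the pocket; floor 8 mm, rim 14 mm above it. Nests 90 mm or more apart.
- nest_blue: fixed light grey aluminium nest with blue paint stripes on its rim, on the plate: 61 x 66 x 14 mm (x, y, z), pocket 6 mm deep, 33 x 38 mm at its floor (4 mm of play each side), widening by bevels to 41 x 46 mm at the rim. Origin: centre of its underside (12 mm above the bench), y along the pocket; floor 8 mm, rim 14 mm above it. Nests 90 mm or more apart.
- nest_green: fixed light grey aluminium nest with green paint stripes on its rim, on the plate: 60 x 60 x 14 mm (x, y, z), pocket 6 mm deep, 32 x 32 mm at its floor (4 mm of play each side), widening by bevels to 40 x 40 mm at the rim. Origin: centre of its underside (12 mm above the bench); floor 8 mm, rim 14 mm above it. Nests 90 mm or more apart.
- setting_plate: fixed steel plate 225 x 225 x 12 mm with a grid of tapped holes, lying on the bench, carrying the four nests; origin at the centre of its underside.

How it is judged:
At the end, for the whole second after the job is handed in: Each marked segment is at rest, upright (0.08 rad), on the pocket floor of its colour's nest (underside within 2.5 mm of it), within 9 mm of its centre, long side along the pocket (0.45 rad; green: any turn). The spare lies within 20 mm of its start (horizontal distance between segment_red and nest_red below 0.009 m and z of segment_red in the frame of nest_red between 0.005 and 0.0105 m and angle between each of segment_red, segment_yellow, segment_blue, segment_green's own z axis and vertical below 0.08 rad and linear speed of each of segment_red, segment_yellow, segment_blue, segment_green below 0.02 m/s and angle between the y axis of segment_red and the y axis of nest_red, either way round below 0.45 rad and horizontal distance between segment_yellow and nest_yellow below 0.009 m and z of segment_yellow in the frame of nest_yellow between 0.005 and 0.0105 m and angle between the y axis of segment_yellow and the y axis of nest_yellow, either way round below 0.45 rad and horizontal distance between segment_blue and nest_blue below 0.009 m and z of segment_blue in the frame of nest_blue between 0.005 and 0.0105 m and angle between the y axis of segment_blue and the y axis of nest_blue, either way round below 0.45 rad and horizontal distance between segment_green and nest_green below 0.009 m and z of segment_green in the frame of nest_green between 0.005 and 0.0105 m and distance of segment_spare from where it was at the start of the episode below 0.02 m); the robot touches nothing.
It fails at once if the red-marked segment is dropped (falls out of the fingers faster than 0.6 m/s, some 18 mm) (linear speed of segment_red above 0.6 m/s and contact force between segment_red and the fingers below 0.05 N).
It fails at once if the yellow-marked segment is dropped (falls out of the fingers faster than 0.6 m/s, some 18 mm) (linear speed of segment_yellow above 0.6 m/s and contact force between segment_yellow and the fingers below 0.05 N).
It fails at once if the blue-marked segment is dropped (falls out of the fingers faster than 0.6 m/s, some 18 mm) (linear speed of segment_blue above 0.6 m/s and contact force between segment_blue and the fingers below 0.05 N).
It fails at once if the green-marked segment is dropped (falls out of the fingers faster than 0.6 m/s, some 18 mm) (linear speed of segment_green above 0.6 m/s and contact force between segment_green and the fingers below 0.05 N).
It fails at once if the unmarked spare segment is moved by more than 20 mm (distance of segment_spare from where it was at the start of the episode above 0.02 m).
It also fails if it takes over 99 s, if anything falls off the work surface, if the arm or the gripper's body presses on something with over 40 N, if the wrist force passes 120 N, or if a joint passes its speed limit or range.

### The arm

A 7-joint arm with a two-finger parallel gripper is mounted at the origin on a cart in front of the work surface, level with it; the furniture and walls round the work are solid. World frame = base frame: x ahead of the robot, y to its left, z up, the work surface at z = 0. Lengths are in m, angles in rad, forces in N, time in s.
With the tool pointing down it reaches from about 0.425 to 0.925 m from the base axis. Payload 6.8 kg.
Tool frame: the origin (TCP) lies between the finger pads; the fingertips stand 11 mm ahead of it and the grasp point (between the pads) lies 8 mm behind it; z points along the fingers, y is the line along which they close (so a half turn about z gives the same grasp; the last joint's range is limited). The gripper opens to 85 mm and grips with 20 to 120 N. Pads are 22 mm wide; open, the fingers measure 114 mm over their backs; the gripper's body (76 mm by 85 mm) begins 54 mm behind the grasp point. The pads swing forward as they close: fully open they stand 13 mm farther back than shut.
Start: joints at [1.086, 0.477, 0.022, 1.555, -0.011, 1.109, -0.083], TCP at [0.248, -0.628, 0.242] pointing down, gripper open.
Joint ranges: [-2.96, 2.96], [-0.34, 2.1], [-1.41, 1.46], [0.24, 2.44], [-1.37, 4.51], [0.17, 1.92], [-2.96, 2.96]. Speed limits (rad/s): [2.39, 2.39, 3.14, 3.14, 3.14, 3.14, 3.14].

### API

Orientations are given as a rotation vector (axis times angle).
In Python, from bench import r gives the robot as it stands.
- The arm moves only by the tool send_rows, never from a script. Its argument "deltas" is a list of rows, each an object of numbers: "dx", "dy", "dz": the shift along the world's x, y, z in mm; "rx", "ry", "rz": the turn, a rotation vector about the world's x, y, z in degrees. A call has 1 to 5 rows; each row is the pose to reach, as a shift and turn from the pose commanded when the call began; what a row does not reach only later rows make up. A row lasts 1/12 s, in which the tool goes at most 41.7 mm and 7.16 degrees, less where a joint would pass 70% of its speed; a pose out of reach is approached as far as the arm can. A call with a gripper value outside its range is refused whole. "jaw" is the finger opening in mm, from 0 to 85.4, set as the call begins (left out, the last holds). The fingers move at their own pace and stop on an object; "newtons" is the grip in N (left out, the last holds). Time passes only in rows, so rows that repeat a pose let the fingers close. It gives the time, the measured TCP pose, the force, the opening and the grip force at its end, in the units of the state.
- r.get_obs(): the state, without advancing time (a new reading comes with each control period).
- r.grab_frame(name): name is "side" or "top"; returns a dict with "frame" (400x640x3 uint8, blue, green, red), "z_map" (400x640 float32, m along the optical axis (not along the pixel's ray), 0 where there is no reading), "vertical_fov" (degrees; the focal length in pixels is half the picture's height over the tangent of half this angle, whatever the lens; pixels are square), "cx", "cy" (the principal point, pixels), "xyz" and "orientation" of the camera in the world. Camera axes: x right, y down, z forward; pixel columns grow to the right and rows downward; lengths in m; the calibration is good to about 2 mm. A picture is of the moment at which its call begins.
- r.hand_in(): hands the job in; it is judged then, once.
The state is a dict: "clock": time; "joints": joint angles; "qvel": joint speeds; "tau": joint torques, N m; "tcp_pos": TCP position; "orientation": TCP orientation; "contact_force": force on the tool from outside, world axes, zero at the start; "moment": the same for the moment, N m; "grip_width": finger opening in m; "gripper_force": force on a finger pad.
Only numpy, scipy, OpenCV 4.12 (cv2) and the standard library are available. Lean on these libraries where they do the work, as an engineer would, in place of code of your own. Each camera call takes 0.05 s, during which the arm holds its last target. There are 200 camera calls.

## Working session

There is one attempt and no reset: what is moved stays moved. The work goes in short steps, Python scripts to look and compute and a tool call to move; the robot and the scene stay as the last step left them, time stands still between calls to the robot, and variables do not carry over. Pictures are saved under pics/ and viewed, at most 14 in all, crops included, and the job is handed in when it is done.

Besides the shell and the picture viewer there is one more tool, called in YAML: its name, and indented under it one key for each argument. send_rows: Moves the arm, as the interface text tells. Its arguments: {"type":"object","properties":{"deltas":{"type":"array","items":{"type":"object","properties":{"dx":{"type":"number"},"dy":{"type":"number"},"dz":{"type":"number"},"rx":{"type":"number"},"ry":{"type":"number"},"rz":{"type":"number"}}}},"jaw":{"type":"number"},"newtons":{"type":"number"}},"required":["deltas"]}

```bash
mkdir -p pics; cat > h.py <<'E'
import numpy as np,cv2
from scipy.spatial.transform import Rotation as R
from bench import r
def grab(n):
    f=r.grab_frame(n); im=np.array(f["frame"]); H=im.shape[0]
    F=H/2/np.tan(np.radians(f["vertical_fov"])/2)
    f["F"]=F; f["M"]=R.from_rotvec(f["orientation"]).as_matrix(); f["im"]=im
    return f
def cloud(f):
    z=f["z_map"]; v,u=np.mgrid[:z.shape[0],:z.shape[1]]
    p=np.stack([(u-f["cx"])/f["F"]*z,(v-f["cy"])/f["F"]*z,z],-1)
    return p@f["M"].T+np.array(f["xyz"])
def ray(f,u,v,h):
    d=f["M"]@np.array([(u-f["cx"])/f["F"],(v-f["cy"])/f["F"],1]); c=np.array(f["xyz"])
    return c+d*(h-c[2])/d[2]
E
python3 - <<'E'
from h import *
for n in("top","side"):
    f=grab(n); cv2.imwrite(f"pics/{n}0.png",f["im"]); print(n,f["xyz"],f["orientation"],f["F"],f["cx"],f["cy"],(f["z_map"]>0).mean())
o=r.get_obs();print(o)
E
```

```text
top [0.40181245 0.01721182 1.06228019] [-2.12288978  2.1488983  -0.13525299] 406.20991546607206 315.76198856587314 197.57418074299352 0.99625
side [0.52867896 0.70182521 0.58922853] [-0.04709746  2.83022911 -1.35821048] 413.1949315511681 314.941775144401 202.21435197168117 0.9960078125
{'clock': 0.1, 'joints': array([ 1.08588597,  0.47773981,  0.02233645,  1.55629748, -0.01151502,
        1.10930236, -0.08307559]), 'qvel': array([ 1.20450808e-03, -1.75091217e-03,  2.17999775e-04, -7.93978423e-04,
       -3.22119667e-05,  3.37108774e-03,  4.37444862e-04]), 'tau': array([ 4.39952171e-03, -5.97762179e+01,  1.61375228e+00, -2.81953168e+01,
        1.28240604e-02,  5.06943179e-03, -3.52064212e-06]), 'tcp_pos': array([ 0.24819087, -0.62718763,  0.24143106]), 'orientation': array([-3.08444604e+00, -5.88170657e-01,  6.31645250e-04]), 'contact_force': array([-0.44489676, -0.27898534, -0.05404846]), 'moment': array([-0.01092122, -0.03728404, -0.01583098]), 'gripper_force': 0.0, 'grip_width': 0.08558206096624085}
```

View pics/top0.png

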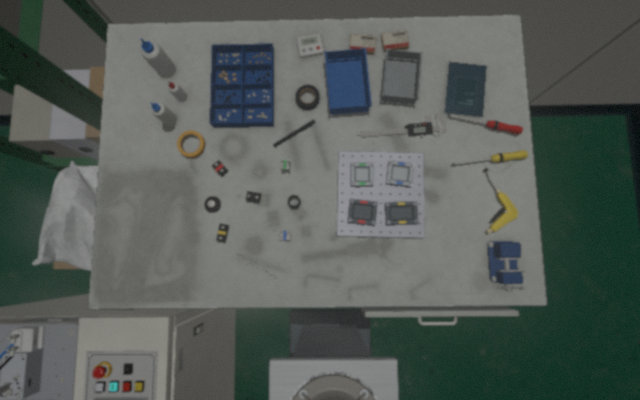

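View pics/side0.png

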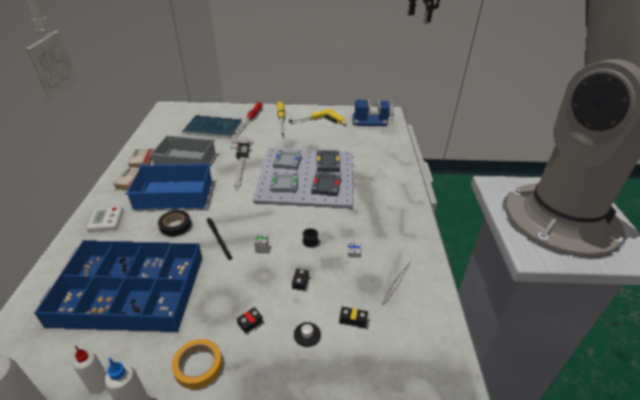

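The top view has +x up and +y left. It shows red at (220,168), spare (254,197), green (285,167), yellow (222,233) and blue (285,237). The nests are green (361,174), blue (399,174), red (361,212) and yellow (401,213). The side view agrees with this. Next I measure from the depth.

```bash
cat > meas.py <<'E'
from h import *
SEG={"red":((220,168),.018,(25,36)),"spare":((254,197),.018,(25,36)),"yellow":((222,233),.020,(22,46)),"blue":((285,237),.014,(25,30)),"green":((285,167),.030,(24,24))}
NEST={"green":(361,174),"blue":(399,174),"red":(361,212),"yellow":(401,213)}
def rect(P):
    (cx,cy),(w,h),a=cv2.minAreaRect((P[:,:2]*1000).astype(np.float32))
    if w>h: w,h,a=h,w,a+90   # a+90 = direction of long side
    return f"c=({cx:.1f},{cy:.1f}) size {w:.0f}x{h:.0f} long side at {((a+90)+90)%180-90:.1f} deg, n={len(P)} mean {P[:,:2].mean(0)*1000} zmed {np.median(P[:,2])*1000:.1f}"
if __name__=="__main__":
    ft,fs=grab("top"),grab("side"); T,S=cloud(ft),cloud(fs)
    b=T[...,2][200:260,300:335]; print("bench z top",np.median(b),b.std())
    for n,((u,v),h,d) in SEG.items():
        p=ray(ft,u,v,h)
        for nm,C in(("top",T),("side",S)):
            m=(np.hypot(C[...,0]-p[0],C[...,1]-p[1])<.035)&(C[...,2]>h-.005)&(C[...,2]<h+.01)
            if m.sum()>5: print(n,nm,rect(C[m]))
    for n,(u,v) in NEST.items():
        p=ray(ft,u,v,.026)
        for nm,C in(("top",T),("side",S)):
            m=(np.abs(C[...,0]-p[0])<.048)&(np.abs(C[...,1]-p[1])<.048)&(C[...,2]>.0225)&(C[...,2]<.035)
            if m.sum()>5: print("nest",n,nm,rect(C[m]))
    cv2.imwrite("pics/c1.png",cv2.resize(ft["im"][145:250,200:430],None,fx=3.4,fy=3.4,interpolation=cv2.INTER_CUBIC))
E
python3 meas.py
```

```text
bench z top 8.833847717848453e-05 0.051805974446744105
red top c=(640.3,292.7) size 24x36 long side at 44.7 deg, n=128 mean [640.28417421 292.48839128] zmed 18.3
red side c=(642.5,294.1) size 25x36 long side at 42.5 deg, n=309 mean [642.39054861 295.16899621] zmed 17.0
spare top c=(562.4,203.2) size 25x36 long side at 79.4 deg, n=137 mean [562.1745302  202.70867441] zmed 18.0
spare side c=(563.9,203.3) size 25x38 long side at 79.0 deg, n=233 mean [564.0805284  205.20340339] zmed 16.7
yellow top c=(469.3,281.8) size 23x45 long side at -10.9 deg, n=155 mean [469.27000016 281.43172549] zmed 20.3
yellow side c=(470.9,282.8) size 24x46 long side at -11.5 deg, n=347 mean [470.93108722 284.20896307] zmed 18.9
blue top c=(461.6,119.5) size 23x29 long side at 89.1 deg, n=112 mean [461.40795942 119.91450101] zmed 14.3
blue side c=(463.5,121.5) size 24x33 long side at 87.3 deg, n=152 mean [463.17384516 122.54966634] zmed 12.9
green top c=(644.1,118.6) size 24x24 long side at -6.9 deg, n=85 mean [643.83075866 118.08467866] zmed 29.9
green side c=(645.9,119.2) size 24x26 long side at 88.3 deg, n=
[... 270 characters left out ...]
 24.8
nest blue top c=(617.2,-180.9) size 61x66 long side at 81.2 deg, n=376 mean [ 617.20372319 -181.47218243] zmed 25.9
nest blue side c=(619.6,-178.7) size 61x70 long side at 82.5 deg, n=221 mean [ 619.65455134 -177.43594045] zmed 24.6
nest red top c=(517.8,-80.6) size 61x72 long side at 82.2 deg, n=417 mean [517.57580965 -81.03629466] zmed 25.7
nest red side c=(519.8,-79.9) size 61x76 long side at 82.1 deg, n=291 mean [519.84090723 -76.97127655] zmed 24.7
nest yellow top c=(513.8,-179.8) size 58x82 long side at -88.3 deg, n=460 mean [ 513.77803412 -179.82366212] zmed 25.6
nest yellow side c=(515.7,-179.1) size 57x86 long side at -88.5 deg, n=255 mean [ 516.2807785 -178.035425 ] zmed 24.6
```

View pics/c1.png

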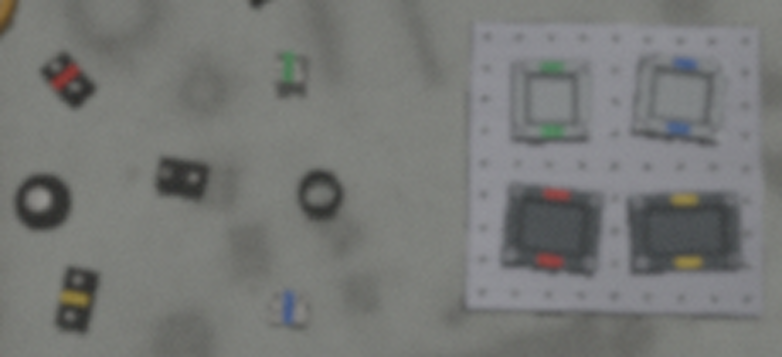

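Depth gives clean rectangles with the right sizes. I use the mean of the two views, in mm, with the long-side angle:

| Colour | Segment | Nest |
|---|---|---|
| Blue | (462.5, 120.5), 88.5° | (618.4, -180), 82° |
| Green | (645, 119), about -4° | (617, -81.5), 88.7° |
| Red | (641.4, 293.4), 43.6° | (518.8, -80.2), 82.2° |
| Yellow | (470, 282.3), -11.2° | (514.8, -179.5), 91.6° |

I start with blue.

send_rows:
  deltas:
    - {"dx":20,"dy":34,"rz":3.4}
    - {"dx":40,"dy":69,"rz":6.8}
    - {"dx":60,"dy":103,"rz":10.2}
    - {"dx":80,"dy":138,"rz":13.6}
    - {"dx":100,"dy":172,"rz":17}
  jaw: 55
  newtons: 50

```text
$.deltas[0]: bad value
```

send_rows:
  deltas:
    - {"dx":21,"dy":34,"rz":3.4}
    - {"dx":42,"dy":68,"rz":6.8}
    - {"dx":63,"dy":102,"rz":10.2}
    - {"dx":84,"dy":136,"rz":13.6}
    - {"dx":105,"dy":170,"rz":17}

```text
$.deltas[0]: bad value
```

send_rows:
  deltas:
    - {"dx":2,"dy":41,"rz":3.4}
    - {"dx":4,"dy":82,"rz":6.8}
    - {"dx":6,"dy":123,"rz":10.2}
    - {"dx":8,"dy":164,"rz":13.6}
    - {"dx":10,"dy":205,"rz":17}

```text
$.deltas[0]: bad value
```

send_rows:
  deltas:
    - {"dy":40,"rz":3.2}
    - {"dy":80,"rz":6.4}
    - {"dy":120,"rz":9.6}
    - {"dy":160,"rz":12.8}
    - {"dx":-1,"dy":200,"rz":16}

```text
$.deltas[0]: bad value
```

send_rows:
  deltas:
    - {"dx":20,"dy":34,"dz":0,"rx":0,"ry":0,"rz":3.4}
    - {"dx":40,"dy":69,"dz":0,"rx":0,"ry":0,"rz":6.8}
    - {"dx":60,"dy":103,"dz":0,"rx":0,"ry":0,"rz":10.2}
    - {"dx":80,"dy":138,"dz":0,"rx":0,"ry":0,"rz":13.6}
    - {"dx":100,"dy":172,"dz":0,"rx":0,"ry":0,"rz":17}
  jaw: 55
  newtons: 50

```text
clock: 0.62
tcp_pos: [0.3489, -0.4538, 0.2422]
orientation: [-2.964, -1.042, 0.0]
contact_force: [0.5, -0.2, -0.5]
grip_width: 0.0549
gripper_force: 0.0
```

All six keys are required. Tracking is good, so I continue.

send_rows:
  deltas:
    - {"dx":21,"dy":34,"dz":0,"rx":0,"ry":0,"rz":3.4}
    - {"dx":42,"dy":68,"dz":0,"rx":0,"ry":0,"rz":6.8}
    - {"dx":63,"dy":102,"dz":0,"rx":0,"ry":0,"rz":10.2}
    - {"dx":84,"dy":136,"dz":0,"rx":0,"ry":0,"rz":13.6}
    - {"dx":105,"dy":170,"dz":0,"rx":0,"ry":0,"rz":17}

```text
clock: 1.03
tcp_pos: [0.4539, -0.2839, 0.2424]
orientation: [2.777, 1.468, -0.0]
contact_force: [0.5, -0.2, 0.0]
grip_width: 0.0547
gripper_force: 0.0
```

send_rows:
  deltas:
    - {"dx":2,"dy":41,"dz":0,"rx":0,"ry":0,"rz":3.4}
    - {"dx":4,"dy":82,"dz":0,"rx":0,"ry":0,"rz":6.8}
    - {"dx":6,"dy":123,"dz":0,"rx":0,"ry":0,"rz":10.2}
    - {"dx":8,"dy":164,"dz":0,"rx":0,"ry":0,"rz":13.6}
    - {"dx":10,"dy":205,"dz":0,"rx":0,"ry":0,"rz":17}

```text
clock: 1.45
tcp_pos: [0.463, -0.0788, 0.2424]
orientation: [2.529, 1.863, 0.0]
contact_force: [0.6, 0.3, -0.1]
grip_width: 0.0548
gripper_force: 0.0
```

send_rows:
  deltas:
    - {"dx":0,"dy":40,"dz":0,"rx":0,"ry":0,"rz":3.2}
    - {"dx":0,"dy":80,"dz":0,"rx":0,"ry":0,"rz":6.4}
    - {"dx":0,"dy":120,"dz":0,"rx":0,"ry":0,"rz":9.6}
    - {"dx":0,"dy":160,"dz":0,"rx":0,"ry":0,"rz":12.8}
    - {"dx":-1,"dy":200,"dz":0,"rx":0,"ry":0,"rz":16}

```text
clock: 1.87
tcp_pos: [0.4621, 0.1211, 0.2425]
orientation: [2.246, 2.196, 0.001]
contact_force: [1.0, -0.2, 0.9]
grip_width: 0.0551
gripper_force: 0.0
```

send_rows:
  deltas:
    - {"dx":0,"dy":0,"dz":-38,"rx":0,"ry":0,"rz":0}
    - {"dx":0,"dy":0,"dz":-76,"rx":0,"ry":0,"rz":0}
    - {"dx":0,"dy":0,"dz":-114,"rx":0,"ry":0,"rz":0}
    - {"dx":0,"dy":0,"dz":-150,"rx":0,"ry":0,"rz":0}
    - {"dx":0,"dy":0,"dz":-170,"rx":0,"ry":0,"rz":0}

```text
clock: 2.28
tcp_pos: [0.4602, 0.1187, 0.0689]
orientation: [-2.247, -2.193, 0.006]
contact_force: [-0.9, 0.8, 0.2]
grip_width: 0.055
gripper_force: 0.0
```

```bash
python3 - <<'E'
from h import *
f=grab("side"); cv2.imwrite("pics/s1.png",cv2.resize(f["im"][130:290,230:430],None,fx=3.5,fy=3.5,interpolation=cv2.INTER_CUBIC)); print(r.get_obs()["tcp_pos"])
E
```

```text
[0.45889911 0.11815516 0.0668275 ]
```

View pics/s1.png

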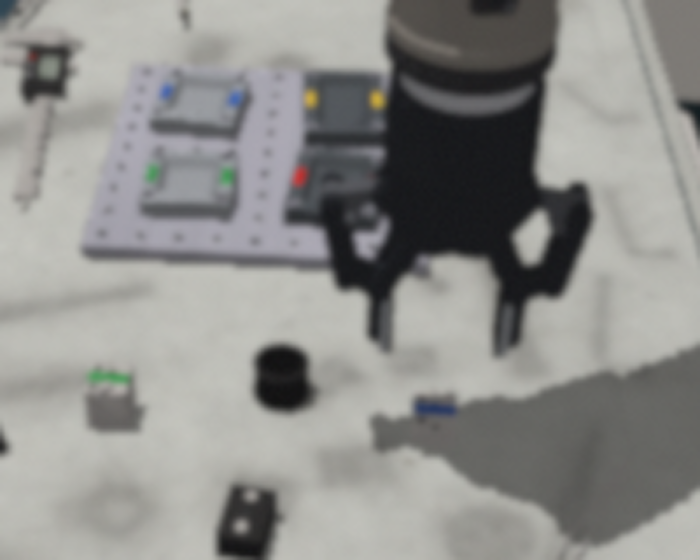

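The fingers straddle the blue block (crop, about (435,408)), with the jaws at (380,330) and (507,330). The TCP is a few mm off, so I correct it while descending.

send_rows:
  deltas:
    - {"dx":1,"dy":1,"dz":-10,"rx":0,"ry":0,"rz":0}
    - {"dx":2,"dy":1,"dz":-20,"rx":0,"ry":0,"rz":0}
    - {"dx":2,"dy":1,"dz":-30,"rx":0,"ry":0,"rz":0}
    - {"dx":2,"dy":1,"dz":-30,"rx":0,"ry":0,"rz":0}
    - {"dx":2,"dy":1,"dz":-30,"rx":0,"ry":0,"rz":0}

```text
clock: 2.75
tcp_pos: [0.4647, 0.1204, 0.0426]
orientation: [2.249, 2.194, 0.001]
contact_force: [-0.6, -1.1, -0.6]
grip_width: 0.0547
gripper_force: 0.0
```

send_rows:
  deltas:
    - {"dx":-1,"dy":0,"dz":-10,"rx":0,"ry":0,"rz":0}
    - {"dx":-1,"dy":0,"dz":-18,"rx":0,"ry":0,"rz":0}
    - {"dx":-1,"dy":0,"dz":-24,"rx":0,"ry":0,"rz":0}
    - {"dx":-1,"dy":0,"dz":-24,"rx":0,"ry":0,"rz":0}
    - {"dx":-1,"dy":0,"dz":-24,"rx":0,"ry":0,"rz":0}

```text
clock: 3.17
tcp_pos: [0.463, 0.1203, 0.0179]
orientation: [-2.248, -2.194, 0.002]
contact_force: [0.2, 0.3, -0.4]
grip_width: 0.0552
gripper_force: 0.0
```

send_rows:
  deltas:
    - {"dx":0,"dy":0,"dz":0,"rx":0,"ry":0,"rz":0}
    - {"dx":0,"dy":0,"dz":0,"rx":0,"ry":0,"rz":0}
    - {"dx":0,"dy":0,"dz":0,"rx":0,"ry":0,"rz":0}
    - {"dx":0,"dy":0,"dz":0,"rx":0,"ry":0,"rz":0}
    - {"dx":0,"dy":0,"dz":0,"rx":0,"ry":0,"rz":0}
  jaw: 10
  newtons: 60

```text
clock: 3.58
tcp_pos: [0.4636, 0.1204, 0.0189]
orientation: [2.248, 2.194, 0.001]
contact_force: [-1.3, -0.9, 6.0]
grip_width: 0.0229
gripper_force: 59.0
```

send_rows:
  deltas:
    - {"dx":0,"dy":0,"dz":4,"rx":0,"ry":0,"rz":0}
    - {"dx":0,"dy":0,"dz":8,"rx":0,"ry":0,"rz":0}
    - {"dx":0,"dy":0,"dz":12,"rx":0,"ry":0,"rz":0}
    - {"dx":0,"dy":0,"dz":12,"rx":0,"ry":0,"rz":0}
    - {"dx":0,"dy":0,"dz":12,"rx":0,"ry":0,"rz":0}

```text
clock: 4.0
tcp_pos: [0.4636, 0.1203, 0.0306]
orientation: [2.249, 2.193, 0.001]
contact_force: [0.3, 1.0, -1.1]
grip_width: 0.0226
gripper_force: 59.1
```

```bash
python3 - <<'E'
from h import *
f=grab("side"); cv2.imwrite("pics/s2.png",cv2.resize(f["im"][190:270,310:410],None,fx=6,fy=6,interpolation=cv2.INTER_CUBIC)); print(r.get_obs()["tcp_pos"])
E
```

```text
[0.46349061 0.12026922 0.03044867]
```

View pics/s2.png

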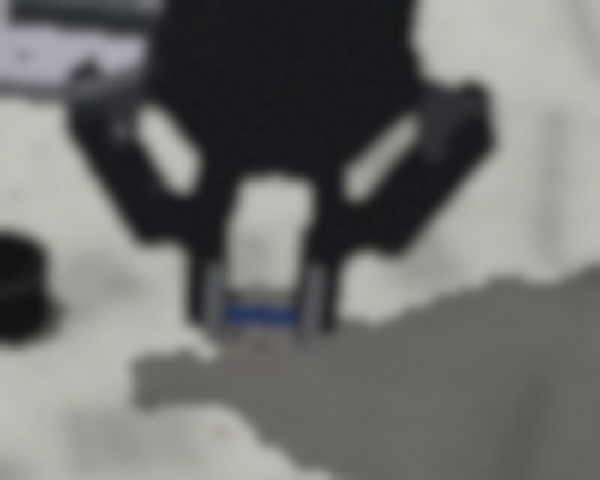

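Blue is held between the pads, at (262,315) in the crop. I carry it to the blue nest.

send_rows:
  deltas:
    - {"dx":4,"dy":-8,"dz":20,"rx":0,"ry":0,"rz":0}
    - {"dx":16,"dy":-30,"dz":42,"rx":0,"ry":0,"rz":-1}
    - {"dx":32,"dy":-62,"dz":50,"rx":0,"ry":0,"rz":-2}
    - {"dx":50,"dy":-97,"dz":50,"rx":0,"ry":0,"rz":-3}
    - {"dx":68,"dy":-132,"dz":50,"rx":0,"ry":0,"rz":-4}

```text
clock: 4.47
tcp_pos: [0.5323, -0.0129, 0.0811]
orientation: [2.323, 2.114, 0.002]
contact_force: [-0.5, 0.2, -1.2]
grip_width: 0.0224
gripper_force: 59.2
```

send_rows:
  deltas:
    - {"dx":18,"dy":-35,"dz":0,"rx":0,"ry":0,"rz":-1}
    - {"dx":36,"dy":-70,"dz":0,"rx":0,"ry":0,"rz":-2}
    - {"dx":54,"dy":-105,"dz":0,"rx":0,"ry":0,"rz":-2.6}
    - {"dx":70,"dy":-136,"dz":0,"rx":0,"ry":0,"rz":-2.6}
    - {"dx":82,"dy":-158,"dz":0,"rx":0,"ry":0,"rz":-2.6}

```text
clock: 4.88
tcp_pos: [0.6139, -0.1742, 0.0798]
orientation: [2.374, 2.056, -0.002]
contact_force: [0.4, -0.4, -1.0]
grip_width: 0.0224
gripper_force: 59.2
```

send_rows:
  deltas:
    - {"dx":5,"dy":-10,"dz":0,"rx":0,"ry":0,"rz":0}
    - {"dx":5,"dy":-10,"dz":-10,"rx":0,"ry":0,"rz":0}
    - {"dx":5,"dy":-10,"dz":-20,"rx":0,"ry":0,"rz":0}
    - {"dx":5,"dy":-10,"dz":-25,"rx":0,"ry":0,"rz":0}
    - {"dx":5,"dy":-10,"dz":-25,"rx":0,"ry":0,"rz":0}

```text
clock: 5.3
tcp_pos: [0.6163, -0.1767, 0.053]
orientation: [-2.365, -2.062, 0.003]
contact_force: [-0.4, 0.1, -1.6]
grip_width: 0.023
gripper_force: 59.2
```

send_rows:
  deltas:
    - {"dx":0,"dy":0,"dz":-4,"rx":0,"ry":0,"rz":0}
    - {"dx":0,"dy":0,"dz":-8,"rx":0,"ry":0,"rz":0}
    - {"dx":0,"dy":0,"dz":-11,"rx":0,"ry":0,"rz":0}
    - {"dx":0,"dy":0,"dz":-13,"rx":0,"ry":0,"rz":0}
    - {"dx":0,"dy":0,"dz":-13,"rx":0,"ry":0,"rz":0}

```text
clock: 5.72
tcp_pos: [0.6181, -0.1795, 0.0419]
orientation: [-2.371, -2.061, 0.001]
contact_force: [-0.2, -1.3, -0.7]
grip_width: 0.0229
gripper_force: 59.2
```

send_rows:
  deltas:
    - {"dx":0,"dy":0,"dz":-1,"rx":0,"ry":0,"rz":0}
    - {"dx":0,"dy":0,"dz":-1.5,"rx":0,"ry":0,"rz":0}
    - {"dx":0,"dy":0,"dz":-2,"rx":0,"ry":0,"rz":0}
    - {"dx":0,"dy":0,"dz":-2.5,"rx":0,"ry":0,"rz":0}
    - {"dx":0,"dy":0,"dz":-2.5,"rx":0,"ry":0,"rz":0}

```text
clock: 6.13
tcp_pos: [0.6184, -0.1797, 0.0398]
orientation: [-2.371, -2.061, -0.0]
contact_force: [-0.3, 0.1, -1.9]
grip_width: 0.0228
gripper_force: 59.2
```

send_rows:
  deltas:
    - {"dx":0,"dy":0,"dz":-0.5,"rx":0,"ry":0,"rz":0}
    - {"dx":0,"dy":0,"dz":-1,"rx":0,"ry":0,"rz":0}
    - {"dx":0,"dy":0,"dz":-1,"rx":0,"ry":0,"rz":0}
    - {"dx":0,"dy":0,"dz":-1,"rx":0,"ry":0,"rz":0}

```text
clock: 6.47
tcp_pos: [0.6184, -0.1797, 0.039]
orientation: [2.371, 2.061, 0.0]
contact_force: [0.1, 0.6, 0.9]
grip_width: 0.023
gripper_force: 59.3
```

Contact is felt, so I release and lift clear.

send_rows:
  deltas:
    - {"dx":0,"dy":0,"dz":-0.4,"rx":0,"ry":0,"rz":0}
    - {"dx":0,"dy":0,"dz":-0.4,"rx":0,"ry":0,"rz":0}

```text
clock: 6.63
tcp_pos: [0.6184, -0.1797, 0.0389]
orientation: [2.371, 2.061, -0.0]
contact_force: [-1.9, -1.0, 4.7]
grip_width: 0.0232
gripper_force: 59.8
```

send_rows:
  deltas:
    - {"dx":0,"dy":0,"dz":0,"rx":0,"ry":0,"rz":0}
    - {"dx":0,"dy":0,"dz":0,"rx":0,"ry":0,"rz":0}
    - {"dx":0,"dy":0,"dz":0,"rx":0,"ry":0,"rz":0}
    - {"dx":0,"dy":0,"dz":0,"rx":0,"ry":0,"rz":0}
  jaw: 50

```text
clock: 6.97
tcp_pos: [0.6184, -0.1796, 0.0382]
orientation: [-2.371, -2.061, -0.0]
contact_force: [-0.3, -0.3, -0.0]
grip_width: 0.0498
gripper_force: 0.0
```

send_rows:
  deltas:
    - {"dx":0,"dy":0,"dz":15,"rx":0,"ry":0,"rz":0}
    - {"dx":0,"dy":0,"dz":40,"rx":0,"ry":0,"rz":0}
    - {"dx":0,"dy":10,"dz":70,"rx":0,"ry":0,"rz":1}
    - {"dx":3,"dy":40,"dz":80,"rx":0,"ry":0,"rz":2}
    - {"dx":6,"dy":80,"dz":80,"rx":0,"ry":0,"rz":3}

```text
clock: 7.38
tcp_pos: [0.6268, -0.1036, 0.123]
orientation: [2.318, 2.11, 0.004]
contact_force: [0.7, 0.3, -0.3]
grip_width: 0.0499
gripper_force: 0.0
```

```bash
cat > chk.py <<'E'
from meas import *
import sys
G=[("green",(645,119),.030),("red",(641.4,293.4),.018),("yellow",(470,282.3),.020),("spare",(563,203),.018),("Nblue",(618.4,-180),.034),("Ngreen",(617,-81.5),.050),("Nred",(518.8,-80.2),.038),("Nyellow",(514.8,-179.5),.040)]
T,S=cloud(grab("top")),cloud(grab("side"))
for n,p,h in G:
    if n in sys.argv[1:]:
        for nm,C in(("top",T),("side",S)):
            m=(np.hypot(C[...,0]*1000-p[0],C[...,1]*1000-p[1])<35)&(C[...,2]>h-.005)&(C[...,2]<h+.01)
            if m.sum()>5: print(n,nm,rect(C[m]))
E
python3 chk.py Nblue green
```

```text
green top c=(644.0,118.9) size 24x24 long side at 83.7 deg, n=85 mean [643.93084686 118.46287307] zmed 30.6
green side c=(645.7,118.9) size 25x27 long side at 87.0 deg, n=121 mean [645.36905166 121.10766258] zmed 28.9
Nblue top c=(616.5,-161.1) size 5x49 long side at 14.5 deg, n=8 mean [ 617.01677547 -160.84659092] zmed 30.5
Nblue side c=(620.5,-177.5) size 25x34 long side at 84.4 deg, n=77 mean [ 620.0000484  -175.98415421] zmed 32.9
```

Blue sits at about (619,-178.5) in its nest. Green is next.

send_rows:
  deltas:
    - {"dx":4,"dy":40,"dz":0,"rx":0,"ry":0,"rz":0}
    - {"dx":8,"dy":80,"dz":0,"rx":0,"ry":0,"rz":0}
    - {"dx":12,"dy":120,"dz":0,"rx":0,"ry":0,"rz":0}
    - {"dx":16,"dy":160,"dz":0,"rx":0,"ry":0,"rz":0}
    - {"dx":19,"dy":195,"dz":0,"rx":0,"ry":0,"rz":0}

```text
clock: 7.9
tcp_pos: [0.6434, 0.0986, 0.1196]
orientation: [-2.315, -2.124, -0.002]
contact_force: [0.5, -0.6, -0.3]
grip_width: 0.0499
gripper_force: 0.0
```

send_rows:
  deltas:
    - {"dx":1,"dy":15,"dz":-5,"rx":0,"ry":0,"rz":0}
    - {"dx":2,"dy":23.5,"dz":-20,"rx":0,"ry":0,"rz":0}
    - {"dx":2,"dy":23.5,"dz":-40,"rx":0,"ry":0,"rz":0}
    - {"dx":2,"dy":23.5,"dz":-48,"rx":0,"ry":0,"rz":0}
    - {"dx":2,"dy":23.5,"dz":-50,"rx":0,"ry":0,"rz":0}

```text
clock: 8.32
tcp_pos: [0.6438, 0.1159, 0.0655]
orientation: [-2.318, -2.119, 0.008]
contact_force: [-0.4, 0.7, -0.6]
grip_width: 0.0498
gripper_force: 0.0
```

send_rows:
  deltas:
    - {"dx":0,"dy":0,"dz":-10,"rx":0,"ry":0,"rz":0}
    - {"dx":0,"dy":0,"dz":-20,"rx":0,"ry":0,"rz":0}
    - {"dx":0,"dy":0,"dz":-25,"rx":0,"ry":0,"rz":0}
    - {"dx":0,"dy":0,"dz":-25,"rx":0,"ry":0,"rz":0}
    - {"dx":0,"dy":0,"dz":-25,"rx":0,"ry":0,"rz":0}

```text
clock: 8.73
tcp_pos: [0.6453, 0.1186, 0.0433]
orientation: [-2.317, -2.122, 0.0]
contact_force: [0.4, 0.6, -0.2]
grip_width: 0.0499
gripper_force: 0.0
```

send_rows:
  deltas:
    - {"dx":0,"dy":0,"dz":-10,"rx":0,"ry":0,"rz":0}
    - {"dx":0,"dy":0,"dz":-19,"rx":0,"ry":0,"rz":0}
    - {"dx":0,"dy":0,"dz":-24,"rx":0,"ry":0,"rz":0}
    - {"dx":0,"dy":0,"dz":-24,"rx":0,"ry":0,"rz":0}
    - {"dx":0,"dy":0,"dz":-24,"rx":0,"ry":0,"rz":0}

```text
clock: 9.15
tcp_pos: [0.6449, 0.1188, 0.0188]
orientation: [-2.316, -2.122, 0.001]
contact_force: [-0.5, 0.5, -0.2]
grip_width: 0.0501
gripper_force: 0.0
```

send_rows:
  deltas:
    - {"dx":0,"dy":0,"dz":0,"rx":0,"ry":0,"rz":0}
    - {"dx":0,"dy":0,"dz":0,"rx":0,"ry":0,"rz":0}
    - {"dx":0,"dy":0,"dz":0,"rx":0,"ry":0,"rz":0}
    - {"dx":0,"dy":0,"dz":0,"rx":0,"ry":0,"rz":0}
    - {"dx":0,"dy":0,"dz":0,"rx":0,"ry":0,"rz":0}
  jaw: 10

```text
clock: 9.57
tcp_pos: [0.6458, 0.1191, 0.02]
orientation: [2.316, 2.122, 0.002]
contact_force: [0.2, -0.1, 3.8]
grip_width: 0.0226
gripper_force: 59.6
```

send_rows:
  deltas:
    - {"dx":0,"dy":0,"dz":5,"rx":0,"ry":0,"rz":0}
    - {"dx":0,"dy":0,"dz":18,"rx":0,"ry":0,"rz":0}
    - {"dx":0,"dy":0,"dz":40,"rx":0,"ry":0,"rz":0}
    - {"dx":0,"dy":0,"dz":60,"rx":0,"ry":0,"rz":0}
    - {"dx":0,"dy":0,"dz":66,"rx":0,"ry":0,"rz":0}

```text
clock: 9.98
tcp_pos: [0.6472, 0.1195, 0.0894]
orientation: [2.315, 2.12, 0.007]
contact_force: [0.0, 0.3, -1.3]
grip_width: 0.0227
gripper_force: 59.1
```

send_rows:
  deltas:
    - {"dx":-3,"dy":-20,"dz":0,"rx":0,"ry":0,"rz":0.7}
    - {"dx":-8,"dy":-55,"dz":0,"rx":0,"ry":0,"rz":1.5}
    - {"dx":-13,"dy":-92,"dz":0,"rx":0,"ry":0,"rz":2.4}
    - {"dx":-18,"dy":-129,"dz":0,"rx":0,"ry":0,"rz":3.2}
    - {"dx":-23,"dy":-165,"dz":0,"rx":0,"ry":0,"rz":3.7}

```text
clock: 10.4
tcp_pos: [0.6216, -0.0481, 0.0854]
orientation: [2.246, 2.197, -0.001]
contact_force: [-0.3, -1.2, -2.1]
grip_width: 0.0233
gripper_force: 59.1
```

send_rows:
  deltas:
    - {"dx":-3,"dy":-22,"dz":-5,"rx":0,"ry":0,"rz":0}
    - {"dx":-5,"dy":-35.5,"dz":-14,"rx":0,"ry":0,"rz":0}
    - {"dx":-5,"dy":-35.5,"dz":-24,"rx":0,"ry":0,"rz":0}
    - {"dx":-5,"dy":-35.5,"dz":-30,"rx":0,"ry":0,"rz":0}
    - {"dx":-5,"dy":-35.5,"dz":-30,"rx":0,"ry":0,"rz":0}

```text
clock: 10.82
tcp_pos: [0.6163, -0.0789, 0.0535]
orientation: [-2.241, -2.196, 0.001]
contact_force: [-0.2, 1.0, -2.3]
grip_width: 0.0229
gripper_force: 59.1
```

send_rows:
  deltas:
    - {"dx":0,"dy":0,"dz":-4,"rx":0,"ry":0,"rz":0}
    - {"dx":0,"dy":0,"dz":-8,"rx":0,"ry":0,"rz":0}
    - {"dx":0,"dy":0,"dz":-11,"rx":0,"ry":0,"rz":0}
    - {"dx":0,"dy":0,"dz":-12,"rx":0,"ry":0,"rz":0}
    - {"dx":0,"dy":0,"dz":-12,"rx":0,"ry":0,"rz":0}

```text
clock: 11.23
tcp_pos: [0.6173, -0.0812, 0.0432]
orientation: [-2.246, -2.196, 0.0]
contact_force: [-0.2, 0.1, -2.5]
grip_width: 0.0227
gripper_force: 59.1
```

send_rows:
  deltas:
    - {"dx":0,"dy":0,"dz":-1,"rx":0,"ry":0,"rz":0}
    - {"dx":0,"dy":0,"dz":-2,"rx":0,"ry":0,"rz":0}
    - {"dx":0,"dy":0,"dz":-3,"rx":0,"ry":0,"rz":0}
    - {"dx":0,"dy":0,"dz":-3,"rx":0,"ry":0,"rz":0}
    - {"dx":0,"dy":0,"dz":-3,"rx":0,"ry":0,"rz":0}

```text
clock: 11.65
tcp_pos: [0.6173, -0.0818, 0.0404]
orientation: [2.247, 2.196, -0.0]
contact_force: [-0.1, -0.4, -1.1]
grip_width: 0.0229
gripper_force: 59.1
```

send_rows:
  deltas:
    - {"dx":0,"dy":0,"dz":-0.4,"rx":0,"ry":0,"rz":0}
    - {"dx":0,"dy":0,"dz":-0.8,"rx":0,"ry":0,"rz":0}
    - {"dx":0,"dy":0,"dz":-0.8,"rx":0,"ry":0,"rz":0}
    - {"dx":0,"dy":0,"dz":-0.8,"rx":0,"ry":0,"rz":0}

```text
clock: 11.98
tcp_pos: [0.6175, -0.0817, 0.04]
orientation: [2.247, 2.196, 0.0]
contact_force: [-1.3, -0.2, 3.5]
grip_width: 0.023
gripper_force: 59.7
```

Contact again. I release green and go for red, at (641.4,293.4), turning -45°.

send_rows:
  deltas:
    - {"dx":0,"dy":0,"dz":0,"rx":0,"ry":0,"rz":0}
    - {"dx":0,"dy":0,"dz":0,"rx":0,"ry":0,"rz":0}
    - {"dx":0,"dy":0,"dz":0,"rx":0,"ry":0,"rz":0}
    - {"dx":0,"dy":0,"dz":0,"rx":0,"ry":0,"rz":0}
  jaw: 50

```text
clock: 12.32
tcp_pos: [0.6174, -0.0816, 0.0395]
orientation: [2.247, 2.196, 0.0]
contact_force: [-0.3, 0.2, 0.4]
grip_width: 0.0501
gripper_force: 0.0
```

send_rows:
  deltas:
    - {"dx":0,"dy":0,"dz":15,"rx":0,"ry":0,"rz":0}
    - {"dx":0,"dy":0,"dz":45,"rx":0,"ry":0,"rz":0}
    - {"dx":0,"dy":10,"dz":75,"rx":0,"ry":0,"rz":-4}
    - {"dx":2,"dy":40,"dz":80,"rx":0,"ry":0,"rz":-8}
    - {"dx":4,"dy":80,"dz":80,"rx":0,"ry":0,"rz":-12}

```text
clock: 12.73
tcp_pos: [0.6239, -0.0052, 0.1236]
orientation: [2.47, 1.932, 0.006]
contact_force: [1.4, 0.6, -0.8]
grip_width: 0.0499
gripper_force: 0.0
```

send_rows:
  deltas:
    - {"dx":3,"dy":40,"dz":0,"rx":0,"ry":0,"rz":-5}
    - {"dx":6,"dy":80,"dz":0,"rx":0,"ry":0,"rz":-10}
    - {"dx":9,"dy":120,"dz":0,"rx":0,"ry":0,"rz":-15}
    - {"dx":12,"dy":160,"dz":0,"rx":0,"ry":0,"rz":-20}
    - {"dx":14,"dy":200,"dz":0,"rx":0,"ry":0,"rz":-25}

```text
clock: 13.15
tcp_pos: [0.6356, 0.2005, 0.121]
orientation: [-2.83, -1.363, -0.002]
contact_force: [1.3, -0.4, -0.1]
grip_width: 0.0501
gripper_force: 0.0
```

send_rows:
  deltas:
    - {"dx":2,"dy":38,"dz":0,"rx":0,"ry":0,"rz":-4}
    - {"dx":4,"dy":70,"dz":0,"rx":0,"ry":0,"rz":-8}
    - {"dx":6,"dy":90,"dz":-15,"rx":0,"ry":0,"rz":-8}
    - {"dx":6,"dy":95,"dz":-30,"rx":0,"ry":0,"rz":-8}
    - {"dx":6,"dy":95,"dz":-40,"rx":0,"ry":0,"rz":-8}

```text
clock: 13.57
tcp_pos: [0.6401, 0.296, 0.0789]
orientation: [-2.912, -1.174, 0.001]
contact_force: [-0.5, -0.3, -0.4]
grip_width: 0.05
gripper_force: 0.0
```

send_rows:
  deltas:
    - {"dx":0,"dy":0,"dz":-15,"rx":0,"ry":0,"rz":0}
    - {"dx":0,"dy":0,"dz":-28,"rx":0,"ry":0,"rz":0}
    - {"dx":0,"dy":0,"dz":-35,"rx":0,"ry":0,"rz":0}
    - {"dx":0,"dy":0,"dz":-35,"rx":0,"ry":0,"rz":0}
    - {"dx":0,"dy":0,"dz":-35,"rx":0,"ry":0,"rz":0}

```text
clock: 13.98
tcp_pos: [0.6415, 0.292, 0.0442]
orientation: [2.917, 1.167, -0.002]
contact_force: [-0.3, 1.1, 0.4]
grip_width: 0.0501
gripper_force: 0.0
```

```bash
python3 chk.py Nblue Ngreen red; python3 -c "
from h import *
f=grab('side'); cv2.imwrite('pics/s3.png',cv2.resize(f['im'][130:350,190:370],None,fx=2.7,fy=2.7,interpolation=cv2.INTER_CUBIC))"
```

```text
red side c=(647.1,297.5) size 25x27 long side at -49.5 deg, n=173 mean [648.9872276 299.7444402] zmed 17.0
Nblue top c=(616.6,-180.8) size 60x60 long side at 80.5 deg, n=138 mean [ 618.88950563 -179.41746086] zmed 33.7
Nblue side c=(620.1,-177.2) size 25x33 long side at 83.0 deg, n=79 mean [ 620.2211344 -175.4916905] zmed 33.1
Ngreen top c=(617.3,-82.4) size 23x24 long side at -1.7 deg, n=94 mean [617.3610159  -82.66054579] zmed 50.0
Ngreen side c=(619.5,-80.9) size 24x26 long side at 88.0 deg, n=75 mean [619.30783536 -79.06863289] zmed 49.0
```

View pics/s3.png

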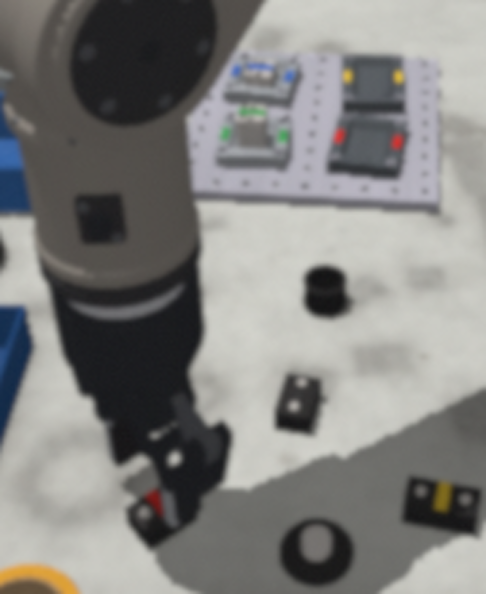

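Blue and green are seated at the right heights (34 and 50 mm). The fingers straddle red at (150,505) in the crop, so I descend and grip.

send_rows:
  deltas:
    - {"dx":0,"dy":0,"dz":-10,"rx":0,"ry":0,"rz":0}
    - {"dx":0,"dy":0,"dz":-20,"rx":0,"ry":0,"rz":0}
    - {"dx":0,"dy":0,"dz":-25,"rx":0,"ry":0,"rz":0}
    - {"dx":0,"dy":0,"dz":-25,"rx":0,"ry":0,"rz":0}
    - {"dx":0,"dy":0,"dz":-25,"rx":0,"ry":0,"rz":0}

```text
clock: 14.55
tcp_pos: [0.6408, 0.2931, 0.0187]
orientation: [2.916, 1.169, -0.002]
contact_force: [0.7, -0.7, -0.3]
grip_width: 0.0502
gripper_force: 0.0
```

send_rows:
  deltas:
    - {"dx":0,"dy":0,"dz":0,"rx":0,"ry":0,"rz":0}
    - {"dx":0,"dy":0,"dz":0,"rx":0,"ry":0,"rz":0}
    - {"dx":0,"dy":0,"dz":0,"rx":0,"ry":0,"rz":0}
    - {"dx":0,"dy":0,"dz":0,"rx":0,"ry":0,"rz":0}
    - {"dx":0,"dy":0,"dz":0,"rx":0,"ry":0,"rz":0}
  jaw: 10

```text
clock: 14.97
tcp_pos: [0.6418, 0.2936, 0.0203]
orientation: [-2.916, -1.169, -0.002]
contact_force: [-0.4, -0.5, 3.5]
grip_width: 0.0225
gripper_force: 59.9
```

send_rows:
  deltas:
    - {"dx":0,"dy":0,"dz":5,"rx":0,"ry":0,"rz":0}
    - {"dx":0,"dy":0,"dz":18,"rx":0,"ry":0,"rz":0}
    - {"dx":0,"dy":0,"dz":40,"rx":0,"ry":0,"rz":0}
    - {"dx":0,"dy":0,"dz":60,"rx":0,"ry":0,"rz":0}
    - {"dx":0,"dy":0,"dz":70,"rx":0,"ry":0,"rz":0}

```text
clock: 15.38
tcp_pos: [0.6426, 0.2941, 0.0931]
orientation: [-2.916, -1.169, -0.006]
contact_force: [0.3, -0.3, -0.9]
grip_width: 0.0231
gripper_force: 59.4
```

send_rows:
  deltas:
    - {"dx":-5,"dy":-15,"dz":0,"rx":0,"ry":0,"rz":2}
    - {"dx":-14,"dy":-43,"dz":0,"rx":0,"ry":0,"rz":6}
    - {"dx":-26,"dy":-79,"dz":0,"rx":0,"ry":0,"rz":11}
    - {"dx":-38,"dy":-116,"dz":0,"rx":0,"ry":0,"rz":16}
    - {"dx":-50,"dy":-153,"dz":0,"rx":0,"ry":0,"rz":20}

```text
clock: 15.8
tcp_pos: [0.5905, 0.139, 0.0898]
orientation: [2.664, 1.664, 0.0]
contact_force: [0.9, -1.0, -1.1]
grip_width: 0.0229
gripper_force: 59.5
```

send_rows:
  deltas:
    - {"dx":-12,"dy":-37,"dz":0,"rx":0,"ry":0,"rz":4}
    - {"dx":-24,"dy":-74,"dz":0,"rx":0,"ry":0,"rz":8}
    - {"dx":-36,"dy":-111,"dz":0,"rx":0,"ry":0,"rz":12}
    - {"dx":-48,"dy":-147,"dz":0,"rx":0,"ry":0,"rz":16}
    - {"dx":-59,"dy":-180,"dz":0,"rx":0,"ry":0,"rz":18.5}

```text
clock: 16.22
tcp_pos: [0.5312, -0.0422, 0.0899]
orientation: [2.364, 2.068, -0.001]
contact_force: [1.2, 0.2, -1.2]
grip_width: 0.0233
gripper_force: 59.4
```

send_rows:
  deltas:
    - {"dx":-8,"dy":-25,"dz":-5,"rx":0,"ry":0,"rz":0}
    - {"dx":-13.5,"dy":-40.5,"dz":-14,"rx":0,"ry":0,"rz":0}
    - {"dx":-13.5,"dy":-40.5,"dz":-24,"rx":0,"ry":0,"rz":0}
    - {"dx":-13.5,"dy":-40.5,"dz":-30,"rx":0,"ry":0,"rz":0}
    - {"dx":-13.5,"dy":-40.5,"dz":-34,"rx":0,"ry":0,"rz":0}

```text
clock: 16.63
tcp_pos: [0.519, -0.0784, 0.0547]
orientation: [-2.365, -2.066, -0.001]
contact_force: [0.8, 1.5, -1.1]
grip_width: 0.0231
gripper_force: 59.4
```

send_rows:
  deltas:
    - {"dx":0,"dy":0,"dz":-4,"rx":0,"ry":0,"rz":0}
    - {"dx":0,"dy":0,"dz":-8,"rx":0,"ry":0,"rz":0}
    - {"dx":0,"dy":0,"dz":-11,"rx":0,"ry":0,"rz":0}
    - {"dx":0,"dy":0,"dz":-12,"rx":0,"ry":0,"rz":0}
    - {"dx":0,"dy":0,"dz":-12,"rx":0,"ry":0,"rz":0}

```text
clock: 17.05
tcp_pos: [0.5189, -0.0796, 0.0434]
orientation: [-2.367, -2.066, 0.0]
contact_force: [0.5, 0.0, -1.4]
grip_width: 0.023
gripper_force: 59.4
```

send_rows:
  deltas:
    - {"dx":0,"dy":0,"dz":-1,"rx":0,"ry":0,"rz":0}
    - {"dx":0,"dy":0,"dz":-2,"rx":0,"ry":0,"rz":0}
    - {"dx":0,"dy":0,"dz":-3,"rx":0,"ry":0,"rz":0}
    - {"dx":0,"dy":0,"dz":-3,"rx":0,"ry":0,"rz":0}
    - {"dx":0,"dy":0,"dz":-3,"rx":0,"ry":0,"rz":0}

```text
clock: 17.47
tcp_pos: [0.5189, -0.0803, 0.0407]
orientation: [2.368, 2.065, 0.0]
contact_force: [-0.1, 0.2, -0.9]
grip_width: 0.0229
gripper_force: 59.4
```

send_rows:
  deltas:
    - {"dx":0,"dy":0,"dz":-0.4,"rx":0,"ry":0,"rz":0}
    - {"dx":0,"dy":0,"dz":-0.7,"rx":0,"ry":0,"rz":0}
    - {"dx":0,"dy":0,"dz":-0.7,"rx":0,"ry":0,"rz":0}
    - {"dx":0,"dy":0,"dz":-0.7,"rx":0,"ry":0,"rz":0}

```text
clock: 17.8
tcp_pos: [0.519, -0.0802, 0.0402]
orientation: [2.367, 2.065, 0.0]
contact_force: [-1.2, -1.8, 3.1]
grip_width: 0.0229
gripper_force: 60.0
```

Red is touching down. I release it and go for yellow, turning +86.6°.

send_rows:
  deltas:
    - {"dx":0,"dy":0,"dz":0,"rx":0,"ry":0,"rz":0}
    - {"dx":0,"dy":0,"dz":0,"rx":0,"ry":0,"rz":0}
    - {"dx":0,"dy":0,"dz":0,"rx":0,"ry":0,"rz":0}
    - {"dx":0,"dy":0,"dz":0,"rx":0,"ry":0,"rz":0}
  jaw: 50

```text
clock: 18.13
tcp_pos: [0.5189, -0.0801, 0.0398]
orientation: [-2.367, -2.065, -0.0]
contact_force: [-0.4, -1.1, -0.9]
grip_width: 0.0497
gripper_force: 0.0
```

send_rows:
  deltas:
    - {"dx":0,"dy":0,"dz":15,"rx":0,"ry":0,"rz":0}
    - {"dx":0,"dy":0,"dz":45,"rx":0,"ry":0,"rz":0}
    - {"dx":-1,"dy":10,"dz":75,"rx":0,"ry":0,"rz":6}
    - {"dx":-5,"dy":40,"dz":80,"rx":0,"ry":0,"rz":12}
    - {"dx":-10,"dy":75,"dz":80,"rx":0,"ry":0,"rz":18}

```text
clock: 18.55
tcp_pos: [0.5109, -0.0066, 0.1222]
orientation: [2.013, 2.406, 0.004]
contact_force: [1.6, 0.0, -0.7]
grip_width: 0.0497
gripper_force: 0.0
```

send_rows:
  deltas:
    - {"dx":-5,"dy":37,"dz":0,"rx":0,"ry":0,"rz":6.5}
    - {"dx":-10,"dy":74,"dz":0,"rx":0,"ry":0,"rz":13}
    - {"dx":-15,"dy":111,"dz":0,"rx":0,"ry":0,"rz":19.5}
    - {"dx":-20,"dy":148,"dz":0,"rx":0,"ry":0,"rz":26}
    - {"dx":-25,"dy":185,"dz":0,"rx":0,"ry":0,"rz":32.5}

```text
clock: 18.97
tcp_pos: [0.4835, 0.1814, 0.12]
orientation: [1.253, 2.88, 0.0]
contact_force: [0.5, -0.4, -0.5]
grip_width: 0.0501
gripper_force: 0.0
```

send_rows:
  deltas:
    - {"dx":-4,"dy":30,"dz":0,"rx":0,"ry":0,"rz":6.5}
    - {"dx":-8,"dy":60,"dz":0,"rx":0,"ry":0,"rz":13}
    - {"dx":-12,"dy":85,"dz":0,"rx":0,"ry":0,"rz":19.5}
    - {"dx":-14,"dy":100,"dz":0,"rx":0,"ry":0,"rz":26}
    - {"dx":-14,"dy":102.5,"dz":0,"rx":0,"ry":0,"rz":32.5}

```text
clock: 19.38
tcp_pos: [0.4686, 0.2866, 0.1204]
orientation: [-0.389, -3.117, -0.005]
contact_force: [0.2, -0.8, 0.9]
grip_width: 0.0501
gripper_force: 0.0
```

send_rows:
  deltas:
    - {"dx":0,"dy":0,"dz":-15,"rx":0,"ry":0,"rz":3.6}
    - {"dx":0,"dy":0,"dz":-40,"rx":0,"ry":0,"rz":3.6}
    - {"dx":0,"dy":0,"dz":-62,"rx":0,"ry":0,"rz":3.6}
    - {"dx":0,"dy":0,"dz":-72,"rx":0,"ry":0,"rz":3.6}
    - {"dx":0,"dy":0,"dz":-74,"rx":0,"ry":0,"rz":3.6}

```text
clock: 19.8
tcp_pos: [0.4688, 0.2814, 0.044]
orientation: [-0.307, -3.124, 0.003]
contact_force: [0.2, -0.8, 0.5]
grip_width: 0.0499
gripper_force: 0.0
```

```bash
python3 chk.py Nred spare; python3 -c "
from h import *
f=grab('side'); print(r.get_obs()['tcp_pos']);cv2.imwrite('pics/s4.png',cv2.resize(f['im'][130:350,230:410],None,fx=2.7,fy=2.7,interpolation=cv2.INTER_CUBIC))"
```

```text
spare top c=(562.2,202.9) size 25x36 long side at 80.8 deg, n=132 mean [562.41164667 202.69227944] zmed 18.3
spare side c=(564.0,203.8) size 25x38 long side at 80.1 deg, n=235 mean [564.00485524 205.5320828 ] zmed 17.1
Nred top c=(518.8,-80.5) size 25x36 long side at 80.0 deg, n=143 mean [518.82650058 -80.26835372] zmed 38.3
Nred side c=(521.2,-79.5) size 25x40 long side at 81.6 deg, n=115 mean [520.89587611 -76.95134141] zmed 36.9
[0.47021975 0.28290033 0.04670887]
```

View pics/s4.png

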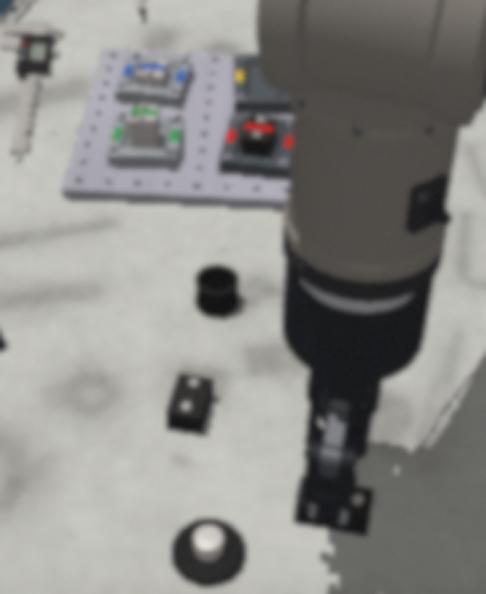

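Red is seated and the spare has not moved. The gripper is centred over yellow at (335,505).

send_rows:
  deltas:
    - {"dx":0,"dy":0,"dz":-10,"rx":0,"ry":0,"rz":0}
    - {"dx":0,"dy":0,"dz":-20,"rx":0,"ry":0,"rz":0}
    - {"dx":0,"dy":0,"dz":-26,"rx":0,"ry":0,"rz":0}
    - {"dx":0,"dy":0,"dz":-27,"rx":0,"ry":0,"rz":0}
    - {"dx":0,"dy":0,"dz":-27,"rx":0,"ry":0,"rz":0}

```text
clock: 20.37
tcp_pos: [0.4695, 0.2821, 0.0183]
orientation: [-0.307, -3.126, 0.001]
contact_force: [0.2, -0.1, -0.7]
grip_width: 0.05
gripper_force: 0.0
```

send_rows:
  deltas:
    - {"dx":0,"dy":0,"dz":0,"rx":0,"ry":0,"rz":0}
    - {"dx":0,"dy":0,"dz":0,"rx":0,"ry":0,"rz":0}
    - {"dx":0,"dy":0,"dz":0,"rx":0,"ry":0,"rz":0}
    - {"dx":0,"dy":0,"dz":0,"rx":0,"ry":0,"rz":0}
    - {"dx":0,"dy":0,"dz":0,"rx":0,"ry":0,"rz":0}
  jaw: 8

```text
clock: 20.78
tcp_pos: [0.4701, 0.2826, 0.0195]
orientation: [0.307, 3.126, 0.001]
contact_force: [-1.1, -1.0, 5.9]
grip_width: 0.0203
gripper_force: 59.6
```

send_rows:
  deltas:
    - {"dx":0,"dy":0,"dz":5,"rx":0,"ry":0,"rz":0}
    - {"dx":0,"dy":0,"dz":18,"rx":0,"ry":0,"rz":0}
    - {"dx":0,"dy":0,"dz":40,"rx":0,"ry":0,"rz":0}
    - {"dx":0,"dy":0,"dz":60,"rx":0,"ry":0,"rz":0}
    - {"dx":0,"dy":0,"dz":75,"rx":0,"ry":0,"rz":0}

```text
clock: 21.2
tcp_pos: [0.4701, 0.2827, 0.0961]
orientation: [0.306, 3.126, 0.001]
contact_force: [0.5, 0.8, -1.7]
grip_width: 0.0202
gripper_force: 58.9
```

send_rows:
  deltas:
    - {"dx":1,"dy":-15,"dz":0,"rx":0,"ry":0,"rz":-3}
    - {"dx":4,"dy":-45,"dz":0,"rx":0,"ry":0,"rz":-9}
    - {"dx":8,"dy":-80,"dz":0,"rx":0,"ry":0,"rz":-15}
    - {"dx":11,"dy":-116,"dz":0,"rx":0,"ry":0,"rz":-21}
    - {"dx":15,"dy":-152,"dz":0,"rx":0,"ry":0,"rz":-27}

```text
clock: 21.62
tcp_pos: [0.4841, 0.1276, 0.0936]
orientation: [-1.039, -2.964, 0.002]
contact_force: [1.8, 0.6, -1.0]
grip_width: 0.0204
gripper_force: 59.0
```

send_rows:
  deltas:
    - {"dx":3.5,"dy":-36,"dz":0,"rx":0,"ry":0,"rz":-6}
    - {"dx":7,"dy":-72,"dz":0,"rx":0,"ry":0,"rz":-12}
    - {"dx":10,"dy":-108,"dz":0,"rx":0,"ry":0,"rz":-18}
    - {"dx":14,"dy":-144,"dz":0,"rx":0,"ry":0,"rz":-24}
    - {"dx":17,"dy":-180,"dz":0,"rx":0,"ry":0,"rz":-30}

```text
clock: 22.03
tcp_pos: [0.5009, -0.0526, 0.0938]
orientation: [-1.772, -2.594, 0.001]
contact_force: [0.4, 0.1, -1.4]
grip_width: 0.02
gripper_force: 59.0
```

send_rows:
  deltas:
    - {"dx":4,"dy":-36,"dz":0,"rx":0,"ry":0,"rz":-5}
    - {"dx":7,"dy":-70,"dz":0,"rx":0,"ry":0,"rz":-10}
    - {"dx":10,"dy":-98,"dz":0,"rx":0,"ry":0,"rz":-15}
    - {"dx":12,"dy":-118,"dz":0,"rx":0,"ry":0,"rz":-19}
    - {"dx":13,"dy":-130,"dz":0,"rx":0,"ry":0,"rz":-20.2}

```text
clock: 22.45
tcp_pos: [0.5139, -0.1832, 0.0936]
orientation: [2.2, 2.243, -0.002]
contact_force: [-1.1, 0.1, -1.6]
grip_width: 0.0206
gripper_force: 59.0
```

send_rows:
  deltas:
    - {"dx":0,"dy":0,"dz":-4,"rx":0,"ry":0,"rz":0}
    - {"dx":0,"dy":0,"dz":-14,"rx":0,"ry":0,"rz":0}
    - {"dx":0,"dy":0,"dz":-26,"rx":0,"ry":0,"rz":0}
    - {"dx":0,"dy":0,"dz":-34,"rx":0,"ry":0,"rz":0}
    - {"dx":0,"dy":0,"dz":-38,"rx":0,"ry":0,"rz":0}

```text
clock: 22.87
tcp_pos: [0.5137, -0.1775, 0.0538]
orientation: [-2.184, -2.253, 0.001]
contact_force: [-0.2, -0.3, -1.0]
grip_width: 0.0201
gripper_force: 59.0
```

send_rows:
  deltas:
    - {"dx":0,"dy":0,"dz":-4,"rx":0,"ry":0,"rz":0}
    - {"dx":0,"dy":0,"dz":-8,"rx":0,"ry":0,"rz":0}
    - {"dx":0,"dy":0,"dz":-11,"rx":0,"ry":0,"rz":0}
    - {"dx":0,"dy":0,"dz":-12.5,"rx":0,"ry":0,"rz":0}
    - {"dx":0,"dy":0,"dz":-12.5,"rx":0,"ry":0,"rz":0}

```text
clock: 23.28
tcp_pos: [0.5148, -0.1796, 0.0432]
orientation: [-2.19, -2.252, 0.0]
contact_force: [0.4, 0.2, -1.3]
grip_width: 0.0206
gripper_force: 59.0
```

send_rows:
  deltas:
    - {"dx":0,"dy":0,"dz":-1,"rx":0,"ry":0,"rz":0}
    - {"dx":0,"dy":0,"dz":-2,"rx":0,"ry":0,"rz":0}
    - {"dx":0,"dy":0,"dz":-2.5,"rx":0,"ry":0,"rz":0}
    - {"dx":0,"dy":0,"dz":-2.5,"rx":0,"ry":0,"rz":0}
    - {"dx":0,"dy":0,"dz":-2.5,"rx":0,"ry":0,"rz":0}

```text
clock: 23.7
tcp_pos: [0.5149, -0.1797, 0.041]
orientation: [2.19, 2.252, 0.0]
contact_force: [-0.4, 0.7, -1.5]
grip_width: 0.0204
gripper_force: 59.0
```

send_rows:
  deltas:
    - {"dx":0,"dy":0,"dz":-0.5,"rx":0,"ry":0,"rz":0}
    - {"dx":0,"dy":0,"dz":-1,"rx":0,"ry":0,"rz":0}
    - {"dx":0,"dy":0,"dz":-1.4,"rx":0,"ry":0,"rz":0}
    - {"dx":0,"dy":0,"dz":-1.4,"rx":0,"ry":0,"rz":0}
    - {"dx":0,"dy":0,"dz":-1.4,"rx":0,"ry":0,"rz":0}

```text
clock: 24.12
tcp_pos: [0.5149, -0.1796, 0.0395]
orientation: [-2.19, -2.252, -0.0]
contact_force: [0.1, -0.2, -2.0]
grip_width: 0.0202
gripper_force: 59.1
```

send_rows:
  deltas:
    - {"dx":0,"dy":0,"dz":-0.4,"rx":0,"ry":0,"rz":0}
    - {"dx":0,"dy":0,"dz":-0.8,"rx":0,"ry":0,"rz":0}
    - {"dx":0,"dy":0,"dz":-0.8,"rx":0,"ry":0,"rz":0}
    - {"dx":0,"dy":0,"dz":-0.8,"rx":0,"ry":0,"rz":0}

```text
clock: 24.45
tcp_pos: [0.5149, -0.1797, 0.0394]
orientation: [2.19, 2.252, -0.001]
contact_force: [-3.2, 0.7, 7.5]
grip_width: 0.0204
gripper_force: 60.1
```

Contact. I release yellow, back off, and check everything.

send_rows:
  deltas:
    - {"dx":0,"dy":0,"dz":0,"rx":0,"ry":0,"rz":0}
    - {"dx":0,"dy":0,"dz":0,"rx":0,"ry":0,"rz":0}
    - {"dx":0,"dy":0,"dz":0,"rx":0,"ry":0,"rz":0}
    - {"dx":0,"dy":0,"dz":0,"rx":0,"ry":0,"rz":0}
  jaw: 50

```text
clock: 24.78
tcp_pos: [0.515, -0.1797, 0.0387]
orientation: [2.19, 2.252, 0.0]
contact_force: [0.7, -1.1, 0.3]
grip_width: 0.0502
gripper_force: 0.0
```

send_rows:
  deltas:
    - {"dx":0,"dy":0,"dz":15,"rx":0,"ry":0,"rz":0}
    - {"dx":0,"dy":0,"dz":45,"rx":0,"ry":0,"rz":0}
    - {"dx":0,"dy":0,"dz":85,"rx":0,"ry":0,"rz":0}
    - {"dx":0,"dy":0,"dz":120,"rx":0,"ry":0,"rz":0}
    - {"dx":0,"dy":0,"dz":150,"rx":0,"ry":0,"rz":0}

```text
clock: 25.2
tcp_pos: [0.5152, -0.1795, 0.191]
orientation: [2.189, 2.252, 0.001]
contact_force: [1.8, -1.1, 0.5]
grip_width: 0.0499
gripper_force: 0.0
```

send_rows:
  deltas:
    - {"dx":-12,"dy":-36,"dz":0,"rx":0,"ry":0,"rz":0}
    - {"dx":-24,"dy":-72,"dz":0,"rx":0,"ry":0,"rz":0}
    - {"dx":-36,"dy":-108,"dz":0,"rx":0,"ry":0,"rz":0}
    - {"dx":-48,"dy":-144,"dz":0,"rx":0,"ry":0,"rz":0}
    - {"dx":-60,"dy":-180,"dz":0,"rx":0,"ry":0,"rz":0}

```text
clock: 25.62
tcp_pos: [0.454, -0.3613, 0.1889]
orientation: [2.19, 2.252, -0.0]
contact_force: [-0.1, -0.1, 0.1]
grip_width: 0.0499
gripper_force: 0.0
```

send_rows:
  deltas:
    - {"dx":-12,"dy":-30,"dz":0,"rx":0,"ry":0,"rz":0}
    - {"dx":-20,"dy":-50,"dz":0,"rx":0,"ry":0,"rz":0}
    - {"dx":-20,"dy":-50,"dz":0,"rx":0,"ry":0,"rz":0}
    - {"dx":-20,"dy":-50,"dz":0,"rx":0,"ry":0,"rz":0}
    - {"dx":-20,"dy":-50,"dz":0,"rx":0,"ry":0,"rz":0}

```text
clock: 26.03
tcp_pos: [0.4354, -0.4086, 0.1886]
orientation: [-2.189, -2.253, -0.001]
contact_force: [0.2, 0.5, 0.8]
grip_width: 0.0506
gripper_force: 0.0
```

```bash
python3 chk.py Nblue Ngreen Nred Nyellow spare; python3 -c "
from h import *
f=grab('top'); cv2.imwrite('pics/t5.png',cv2.resize(f['im'][145:250,200:430],None,fx=3.4,fy=3.4,interpolation=cv2.INTER_CUBIC))"
```

```text
spare top c=(562.6,203.2) size 25x36 long side at 80.9 deg, n=134 mean [562.34681108 202.59842741] zmed 18.5
spare side c=(563.9,203.8) size 26x36 long side at 81.0 deg, n=232 mean [564.15025051 205.39084391] zmed 17.0
Nblue top c=(615.8,-178.9) size 57x59 long side at 83.1 deg, n=133 mean [ 617.60858057 -179.53809824] zmed 34.0
Nblue side c=(620.6,-178.3) size 25x34 long side at 83.0 deg, n=76 mean [ 620.21045415 -176.44173049] zmed 33.1
Ngreen top c=(617.4,-82.5) size 23x24 long side at -1.9 deg, n=98 mean [616.89851776 -82.40041602] zmed 50.3
Ngreen side c=(619.5,-80.1) size 24x25 long side at 88.8 deg, n=78 mean [618.99783622 -78.91371094] zmed 49.1
Nred top c=(519.0,-80.6) size 25x36 long side at 80.2 deg, n=143 mean [518.75559998 -80.03440924] zmed 38.5
Nred side c=(521.2,-79.3) size 25x40 long side at 80.7 deg, n=118 mean [521.07105775 -76.81985552] zmed 36.7
Nyellow top c=(515.4,-177.8) size 22x46 long side at -87.4 deg, n=165 mean [ 515.2762164  -177.97756526] zmed 39.8
Nyellow side c=(516.9,-175.5) size 20x47 long side at -89.5 deg, n=94 mean [ 516.99683837 -174.2630894 ] zmed 38.9
```

View pics/t5.png

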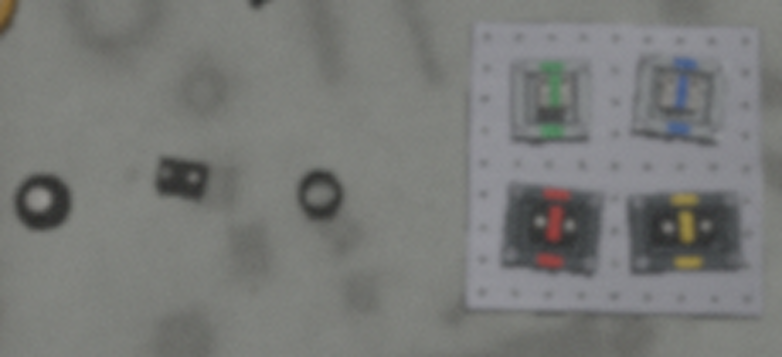

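The picture shows all four segments in their matching nests: green (552,95), blue (681,90), red (554,225) and yellow (686,227). Measured heights put them flat on the pocket floors, within about 3 mm of centre, and the spare is unmoved at (182,178).

```bash
python3 -c "
from bench import r
print(r.hand_in())"
```

```text
the job is handed in; nothing more can be done
None
```

I handed the job in at about 26 s: by the final camera check all four marked segments are flat, square and within about 3 mm of centre in their matching nests, and the spare has not moved; the hand-in returned no verdict.

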